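# Clamp a glued block and mark it as setting

### The arm

A 6-joint arm with a two-finger parallel gripper is mounted at the origin on a cart in front of the work surface, level with it; the furniture and walls round the work are solid. World frame = base frame: x ahead of the robot, y to its left, z up, the work surface at z = 0. Lengths are in mm, angles in rad, forces in N, time in s.
With the tool pointing down it reaches from about 350 to 725 mm from the base axis. Payload 4.3 kg.
Tool frame: the origin (TCP) lies between the finger pads; the fingertips stand 22 mm ahead of it and the grasp point (between the pads) lies 3 mm ahead of it; z points along the fingers, y is the line along which they close (so a half turn about z gives the same grasp; the last joint's range is limited). The gripper opens to 85 mm and grips with 20 to 120 N. Pads are 22 mm wide; open, the fingers measure 114 mm over their backs; the gripper's body (76 mm by 85 mm) begins 54 mm behind the grasp point. The pads swing forward as they close: fully open they stand 13 mm farther back than shut.
Start: joints at [1.218, 0.377, 0.081, 1.274, 0, 1.46], TCP at [138.246, 558.169, 253.329] pointing down, gripper open.
Joint ranges: [-2.72, 2.72], [-0.84, 1.66], [-1.02, 1.22], [-1.77, 2.12], [-1.37, 1.28], [-3.14, 3.14]. Speed limits (rad/s): [2.57, 2.57, 3.14, 3.14, 3.14, 3.14].

### API

Orientations are given as [roll, pitch, yaw] about the fixed x, y, z axes, in that order (R = Rz(yaw) Ry(pitch) Rx(roll)).
In Python, from rig import observe, grab_frame, camera_params, finish_job gives the robot as it stands. The module is installed in compiled form; this text tells all that it offers.
- The arm moves only by the shell command python3 -m crank 'ROWS'. ROWS is JSON, a list of rows, each a list of 3 entries, a list of its own where there are three numbers: the shift along the tool's x, y, z scaled (see below), then the turn about the tool's z scaled (see below), then the closure, from 0 (fully open) to 1 (shut). In form: [[[x, y, z], turn, claw], ...]. A call has 1 to 20 rows; each row shifts and turns the commanded pose from where the row before left it, along the tool's axes as they then stand; what a row does not reach is not made up. The controller multiplies each number of a shift by 0.04 m and each number of a turn by 6 degrees. A row lasts 1/12 s, in which the tool goes at most 41.7 mm and 7.16 degrees, less where a joint would pass 70% of its speed; a pose out of reach is approached as far as the arm can. A call with a number of a shift or a turn outside -1 to 1 is refused whole. A call with a gripper value outside its range is refused whole. The fingers move at their own pace and stop on an object; the grip force is fixed at half the most. Time passes only in rows, so rows that do not move let the fingers close. It gives the time, the measured TCP pose, the force, the opening and the grip force at its end, in the units of the state.
- observe(): the state, without advancing time (a new reading comes with each control period).
- grab_frame(name): name is "scene" or "top" or "wrist"; returns the picture (480x640x3 uint8, red, green, blue); there is no depth.
- camera_params(name): a dict with "K" (3x3 intrinsics, pixels), "world_to_cam" (4x4, takes a point from world to camera coordinates). Camera axes: x right, y up, looking along -z (the intrinsics and any distortion apply to the point x, -y, -z); pixel columns grow to the right and rows downward; lengths in mm; the calibration is good to about 2 mm. A picture is of the moment at which its call begins: read the wrist's pose just before it. camera_params takes no time and is no camera call; for the wrist camera it gives the pose at the moment of the call.
- finish_job(): hands the job in; it is judged then, once.
The state is a dict: "t": time; "q": joint angles; "joint_vel": joint speeds; "effort": joint torques, N m; "eef_pos": TCP position; "tcp_rot": TCP orientation; "force": force on the tool from outside, world axes, zero at the start; "ft_torque": the same for the moment, N m; "grip_width": opening from 0.0 (shut) to 1.0 (fully open); "grip_force": force on a finger pad.
Only numpy, scipy, OpenCV 4.12 (cv2) and the standard library are available. Lean on these libraries where they do the work, as an engineer would, in place of code of your own. Each camera call takes 0.05 s, during which the arm holds its last target. There are 200 camera calls.

### The job

Lay the pine block flat on the yellow outline of the swing clamp's bed and let go, then swing the clamp's blue arm over it to its stop. Turn the red knob clockwise until the foot just touches the block, then a quarter of a turn more, and finally hang the reminder saddle upright over the middle of the arm's bar to show that the glue is setting. Leave the glue bottle beside the clamp, the tape measure and the sanding block where they stand.

Things in the scene. Friction and masses are not known exactly. Their poses are not given: they have to be found in the camera images.
- block: Loose pale pine block, 34 wide (its x) x 110 long (its y) x 34 high (z); 0.08 to 0.17 kg. Origin at the centre of its underside.
- bed_center (a point): Centre of the clamp bed's top face, 14 above the bench, and of its painted yellow outline (36 x 114 inside, long side along this point's x). The clamp is fixed to the bench. x points to the upright column, 32 thick, that carries the arm; its axis is 140 along +x. z up. The dark wooden bed reaches 80 in -x, 200 in +x, and is 110 wide.
- clamp_arm (a joint): Swing of the blue arm about the column's vertical axis, rad. 0: at its stop, the screw exactly above bed_center. Grows as it opens, counterclockwise from above, to the -y side of bed_center; at 1.57 the arm points along -y. Starts 1.2 to 1.65. Stiff hinge, stays where left: 4 N at 100 from the column moves it. Turning the knob clockwise presses it to its stop.
- bar_mid (a point): Middle of the arm's horizontal bar, on its top face, 110 above the bench; turns with the arm: x along the bar from screw to column, z up. Bar 16 wide, 20 high. Column axis 70 away along +x (hub 40 across, its bolt's top 120 above the bench), screw axis 70 along -x (boss 32 across, top 112 above the bench): about 100 of bar is free.
- knob_grip (a point): Point on the vertical screw axis inside the red knob's grip bar, to grip at. Site x lies along the grip bar, which is 46 long, 14 thick, and reaches 14 below and 10 above this point; z up. A black collar 24 across reaches 20 below. The knob sinks as it turns clockwise, 30 a turn (4.8 per rad).
- clamp_knob (a joint): Turn of the red knob, rad, growing clockwise from above (tightening). Starts 1.0 to 1.55; the foot touches the block on the bed at about 2.3. The foot sinks 4.77 mm per rad until then. Friction torque 0.13 N m, 0.05 to 0.08 N m more once the foot presses. It stays where it is left.
- foot_face (a point): Centre of the underside of the black rubber foot (26 across, 8 thick) that the screw drives down onto the block; 3.5 to 6.5 above the top of the block at the start, once the arm stands over it.
- clamp_foot (a joint): How far the foot's yellow stem (10 thick) is pushed up into the steel screw, m; 0 until the foot touches. Then the foot stands still on the block while the screw goes down over it, 0.030 a turn, against a spring (10 N at first touch, 1 N more per mm, end of travel 0.016). A quarter turn after touch: 0.0075. 16 mm of stem show below the screw at first, about half of that then.
- saddle: Loose reminder saddle, 0.12 kg: an upside-down U of folded red steel, 40 long (x), 38 wide (y), 34 high, inside 30 wide (y) and 30 deep, open at both x ends; on top an upright orange grip tab 36 long (x), 10 thick (y), from 34 to 79 above the origin. Stands on its legs at the start. Origin: centre of its underside. Hung, the bar lies inside the U along its x.
- saddle_under (a point): Inner face of the saddle's crosspiece, centre, 30 above the saddle's origin: it rests on the bar's top when hung.
- glue_bottle: Bystander beside the clamp: white glue bottle with an orange nozzle, 62 across, 196 high. Origin at the centre of its underside.
- tape_measure: Bystander: white tape measure, 36x95x62. Origin at the centre of its underside.
- sanding_block: Bystander: wooden sanding block, 66x112x34. Origin at the centre of its underside.
Things that resemble listed ones, but are neither listed nor needed, are in the scene too. What is meant by the saddle is not pink or purple, and is the larger of those in its own colour.

How it is judged:
By the outcome, as a careful person would: the job done as asked, in the order asked, and still so for the second after the job is handed in, with the robot touching nothing.
It also fails if it takes over 72 s, if anything falls off the work surface, if the arm or the gripper's body presses on something with over 40 N, if the wrist force passes 120 N, or if a joint passes its speed limit or range.

## Working session

There is one attempt and no reset: what is moved stays moved. The work goes in short steps, Python scripts to look and compute and a shell command to move; the robot and the scene stay as the last step left them, time stands still between calls to the robot, and variables do not carry over. Pictures are saved under pics/ and viewed, at most 10 in all, crops included, and the job is handed in when it is done.

```bash
mkdir -p pics
python3 - <<'E'
from rig import *
import cv2,numpy as np
np.set_printoptions(precision=3,suppress=True)
s=observe();print({k:s[k] for k in('t','eef_pos','tcp_rot','grip_width','force')})
for n in('scene','top','wrist'):
    f=grab_frame(n);cv2.imwrite(f'pics/{n}0.png',f[...,::-1]);p=camera_params(n);print(n,p)
E
```

```text
{'t': 0.0, 'eef_pos': array([138.027, 557.539, 252.349]), 'tcp_rot': array([-3.14 , -0.   ,  2.899]), 'grip_width': 1.00036366765372, 'force': array([-0.64 , -0.148,  0.134])}
scene {'K': array([[539.1  ,   0.   , 308.592],
       [  0.   , 539.1  , 234.903],
       [  0.   ,   0.   ,   1.   ]]), 'world_to_cam': array([[   0.668,   -0.744,   -0.002, -388.748],
       [   0.458,    0.409,    0.789, -332.04 ],
       [  -0.587,   -0.528,    0.614, -972.411],
       [   0.   ,    0.   ,    0.   ,    1.   ]])}
top {'K': array([[471.387,   0.   , 318.36 ],
       [  0.   , 471.387, 231.209],
       [  0.   ,   0.   ,   1.   ]]), 'world_to_cam': array([[    0.015,    -1.   ,     0.013,   -73.184],
       [    0.99 ,     0.016,     0.138,  -537.25 ],
       [   -0.138,     0.011,     0.99 , -1148.079],
       [    0.   ,     0.   ,     0.   ,     1.   ]])}
wrist {'K': array([[350.03 ,   0.   , 313.705],
       [  0.   , 350.03 , 246.9  ],
       [  0.   ,   0.   ,   1.   ]]), 'world_to_cam': array([[   0.241,    0.971,   -0.001, -574.093],
       [  -0.927,    0.23 ,   -0.295,   37.491],
       [  -0.286,    0.072,    0.955, -379.589],
       [   0.   ,    0.   ,    0.   ,    1.   ]])}
```

View pics/scene0.png

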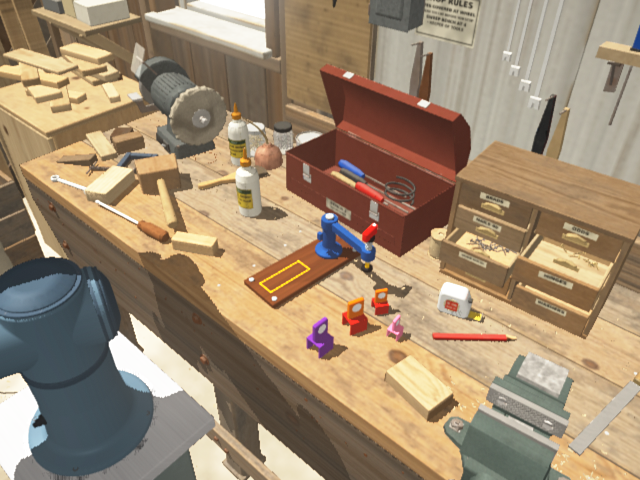

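View pics/top0.png

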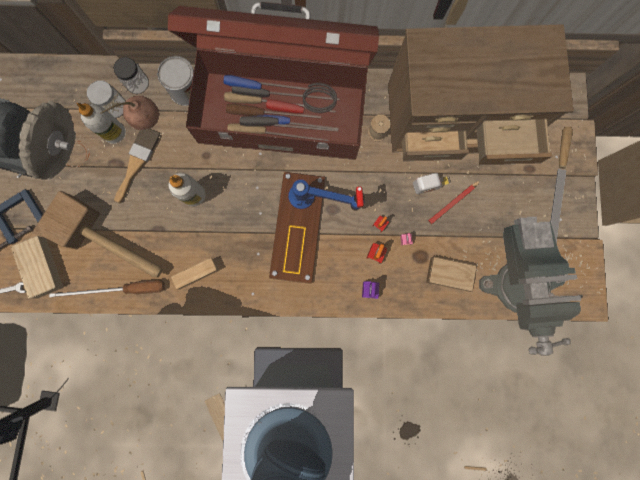

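The scene shows these:
- **Block candidates:** the pale block at top(193,273)/scene(195,243), the offcut at top(35,268)/scene(110,183), and the sanding block at top(453,273)/scene(420,385). I choose (193,273), which is long and narrow.
- **Saddle candidates:** the large red at top(377,251)/scene(355,316), the small red at (381,222)/(380,300), the purple at (370,289) and the pink at (407,239). I choose (377,251).
- **Clamp:** the bed is at (297,230), with the arm pointing to top(358,198).

```bash
cat > h.py <<'E'
import cv2,numpy as np
from rig import *
np.set_printoptions(precision=1,suppress=True)
def ray(p,uv):
    M=np.array(p['world_to_cam']);R=M[:3,:3];K=np.array(p['K'])
    d=np.linalg.inv(K)@np.c_[np.atleast_2d(uv),np.ones(len(np.atleast_2d(uv)))].T
    d=np.diag([1,-1,-1])@d
    return -R.T@M[:3,3],(R.T@d).T
def plane(p,uv,z):
    c,d=ray(p,uv);return c+d*((z-c[2])/d[:,2])[:,None]
def proj(p,X):
    M=np.array(p['world_to_cam']);X=np.atleast_2d(X)
    c=(M[:3,:3]@X.T).T+M[:3,3];c=c*[1,-1,-1];q=(np.array(p['K'])@c.T).T
    return q[:,:2]/q[:,2:]
def two(pa,ua,pb,ub):
    a,d=ray(pa,ua);b,e=ray(pb,ub);d=d[0];e=e[0]
    s=np.linalg.lstsq(np.c_[d,-e],b-a,rcond=None)[0]
    return (a+s[0]*d+b+s[1]*e)/2,np.linalg.norm(a+s[0]*d-b-s[1]*e)
def blobs(im,lo,hi,box,amin=8):
    h=cv2.cvtColor(im,cv2.COLOR_RGB2HSV);m=cv2.inRange(h,np.array(lo),np.array(hi))
    k=np.zeros_like(m);x0,y0,x1,y1=box;k[y0:y1,x0:x1]=m[y0:y1,x0:x1]
    cs=cv2.findContours(k,cv2.RETR_EXTERNAL,cv2.CHAIN_APPROX_NONE)[0]
    return sorted([c for c in cs if len(c)>=amin],key=cv2.contourArea,reverse=True)
def rect(P):
    (c,(w,h),a)=cv2.minAreaRect(np.float32(P[:,:2]));b=cv2.boxPoints((c,(w,h),a))
    e=[b[1]-b[0],b[2]-b[1]];e=max(e,key=np.linalg.norm)
    return np.array(c),sorted((w,h)),np.arctan2(e[1],e[0])
E
python3 - <<'E'
from h import *
im=cv2.imread('pics/top0.png');sc=cv2.imread('pics/scene0.png')
a=cv2.resize(im[165:310,160:425],None,fx=3,fy=3,interpolation=cv2.INTER_CUBIC)
cv2.imwrite('pics/c1.png',a)
b=cv2.resize(sc[205:365,165:430],None,fx=3,fy=3,interpolation=cv2.INTER_CUBIC)
cv2.imwrite('pics/c2.png',b)
p=camera_params('top');r=im[...,::-1].copy()
for n,lo,hi,box,z in[('yellow',(22,150,120),(32,255,255),(270,215,320,285),14),('orange',(8,170,150),(18,255,255),(360,235,395,268),79),('red',(0,150,60),(7,255,255),(345,180,372,212),140),('blue',(105,120,40),(120,255,255),(280,170,370,215),110)]:
    for c in blobs(r,lo,hi,box)[:2]:
        q=c[:,0,:].astype(float);print(n,len(c),q.min(0),q.max(0),*rect(plane(p,q,z)))
h=cv2.cvtColor(r,cv2.COLOR_RGB2HSV);print(h[273,193],h[262,205],h[285,185],h[255,180],h[251,377])
ps=camera_params('scene')
E
```

```text
orange 30 [376. 244.] [383. 258.] [ 486.9 -212.5] [8.83732795715332, 34.249778747558594] -0.4039173
red 46 [356. 187.] [363. 206.] [ 607.  -157.1] [15.17296314239502, 45.717041015625] 0.090728424
blue 196 [289. 180.] [355. 207.] [619.4 -71.4] [65.80432891845703, 157.3186492919922] -1.5530217
[ 15 101 192] [ 16 104 188] [ 17  87 105] [ 14  97 160] [ 10 117 150]
```

View pics/c1.png

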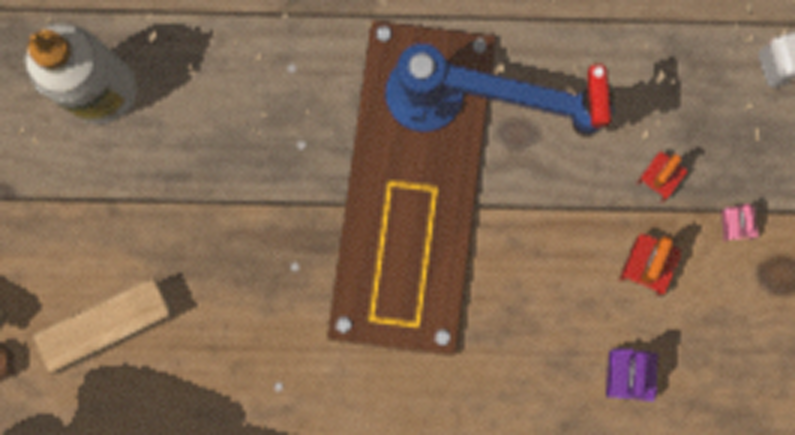

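View pics/c2.png

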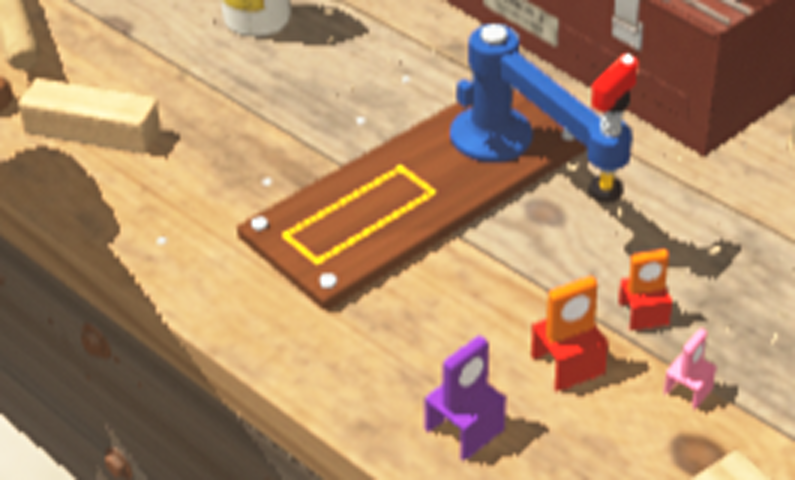

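The crops confirm the choice. The block's top face is at c1 (35,340)-(168,312), and the yellow outline runs (388,182)-(420,327). The bolt is at (421,66) and the boss at (587,118). The large red/orange saddle is at (650,262), and the small one at (663,175).

Run:
```python
from h import *
p=camera_params('top');ps=camera_params('scene')
T=lambda l:np.array(l)/3+[160,165]-.33
S=lambda l:np.array(l)/3+[165,205]-.33
im=cv2.imread('pics/top0.png')[...,::-1].copy();sc=cv2.imread('pics/scene0.png')[...,::-1].copy()
def show(n,P):print(n,*rect(P))
show('blk top',plane(p,T([(35,340),(152,280),(168,312),(52,372)]),34))
show('blk scene',plane(ps,S([(37,83),(159,98),(146,125),(20,106)]),34))
show('yel top',plane(p,T([(388,182),(437,186),(420,327),(369,322)]),14))
show('yel scn',plane(ps,S([(400,166),(435,191),(318,263),(283,235)]),14))
for n,I,pp,b in(('t',im,p,(270,215,320,285)),('s',sc,ps,(250,255,315,300))):
    c=blobs(I,(20,140,120),(34,255,255),b,4)
    if c:q=np.vstack(c)[:,0].astype(float);show('yelmask'+n,plane(pp,q,14))
c=blobs(im,(10,60,165),(20,115,255),(165,250,222,295))[:1]
if c: show('blkmask',plane(p,c[0][:,0].astype(float),34))
for n,I,pp,bx in(('t',im,p,(360,235,395,268)),('s',sc,ps,(335,290,375,330))):
    c=blobs(I,(0,150,70),(18,255,255),bx)
    c2=blobs(I,(8,170,120),(18,255,255),bx)
    print(n,[x[:,0].mean(0) for x in c[:1]]);
    if c2: show('tab'+n,plane(pp,c2[0][:,0].astype(float),79 if n=='t' else 60))
# saddle crosspiece top z34 corners
show('sad top',plane(p,T([(637,233),(678,246),(660,293),(622,280)]),34))
show('sad scn',plane(ps,S([(532,333),(585,310)]),34)); print(plane(ps,S([(532,333),(557,360),(605,345)]),34))
print('bolt',plane(p,T([(421,66)]),120),plane(ps,S([(493,34)]),120))
print('boss',plane(p,T([(587,113)]),112));print('knob2',two(p,T([(599,95)])[0],ps,S([(615,84)])[0]))
print('bottle',plane(p,T([(48,48)]),196))
```

```text
blk top [428.1 243.6] [30.258520126342773, 107.18731689453125] -1.0713365
blk scene [430.7 240.7] [35.72214126586914, 109.8409423828125] -1.0697434
yel top [494.3  -3.9] [43.2718620300293, 121.99964141845703] -0.1003138
yel scn [496.3  -2.6] [41.80527114868164, 119.36443328857422] -0.09369641
yelmaskt [494.5  -3.9] [41.88896179199219, 120.6863784790039] -0.10991746
yelmasks [496.3  -1.9] [44.93938064575195, 122.64179229736328] -0.10704563
blkmask [429.1 246. ] [34.94609451293945, 108.97889709472656] -1.0854449
t [array([376.8, 252.2])]
tabt [ 486. -211.] [12.518077850341797, 39.05612564086914] -0.37955657
s [array([355.1, 312.9])]
tabs [ 487.  -213.7] [32.938838958740234, 62.275691986083984] 0.651664
sad top [ 487.5 -211.3] [35.974822998046875, 42.44931411743164] -0.30709398
sad scn [ 491.8 -200.7] [0.0, 44.41361999511719] 2.8227935
[[ 470.7 -193.8   34. ]
 [ 462.5 -222.4   34. ]
 [ 495.5 -238.5   34. ]]
bolt [[632.7 -19.  120. ]] [[631.8 -19.9 120. ]]
boss [[ 598.7 -151.1  112. ]]
knob2 (array([ 603.6, -156.1,  156.9]), np.float64(0.15508121134647723))
bottle [[623.4 252.5 196. ]]
```

```bash
cat >> h.py <<'E'
def go(x,y,z,yaw):
    "print state and remaining move: turn first, then shift (units), after that turn"
    s=observe();p=np.array(s['eef_pos']);w=s['tcp_rot'][2]
    t=(yaw-w+np.pi/2)%np.pi-np.pi/2
    d=np.array([x,y,z])-p;f=w+t
    def sh(f):c,n=np.cos(f),np.sin(f);return np.round([(c*d[0]+n*d[1])/40,(n*d[0]-c*d[1])/40,-d[2]/40],3)
    print('t',s['t'],'pos',p,'yaw',round(w,3),'q6',round(s['q'][5],2),'F',np.array(s['force']),'grip',round(s['grip_width'],3))
    print('turn units',round(-np.degrees(t)/6,3),'shift after turn',sh(f),'before turn',sh(w))
E
python3 -m crank '[[[0,0,0],1,0],[[0,0,0],1,0],[[0,0,0],1,0],[[0,0,0],1,0],[[0,0,0],1,0],[[0,0,0],1,0],[[0,0,0],1,0],[[0,0,0],1,0],[[-0.86,0.227,0.21],0,0],[[-0.86,0.227,0.21],0,0],[[-0.86,0.227,0.21],0,0],[[-0.86,0.227,0.21],0,0],[[-0.86,0.227,0.21],0,0],[[-0.86,0.227,0.21],0,0],[[-0.86,0.227,0.21],0,0],[[-0.86,0.227,0.21],0,0],[[-0.86,0.227,0.21],0,0],[[-0.86,0.227,0.21],0,0],[[-0.86,0.227,0.21],0,0],[[-0.86,0.227,0.21],0,0]]'
python3 -m crank '[[[0,0,0],0,0],[[0,0,0],0,0]]'
python3 - <<'E'
from h import *
go(429,244,150,2.066)
p=camera_params('wrist');f=grab_frame('wrist');cv2.imwrite('pics/w1.png',f[...,::-1])
print(proj(p,[[429,244,34]]))
E
```

```text
t: 1.82
eef_pos: [429.5, 243.7, 152.0]
tcp_rot: [-3.141, -0.0, 2.061]
force: [0.2, -0.9, 0.2]
grip_width: 1.003
grip_force: 0.0
t: 1.98
eef_pos: [429.2, 243.8, 151.8]
tcp_rot: [-3.14, -0.0, 2.057]
force: [-0.0, -0.3, -0.3]
grip_width: 1.001
grip_force: 0.0
t 1.9833 pos [429.2 243.8 151.8] yaw 2.057 q6 1.47 F [-0.  -0.3 -0.3] grip 1.001
turn units -0.084 shift after turn [ 0. -0.  0.] before turn [ 0. -0.  0.]
[[314.5 249.5]]
```

View pics/w1.png

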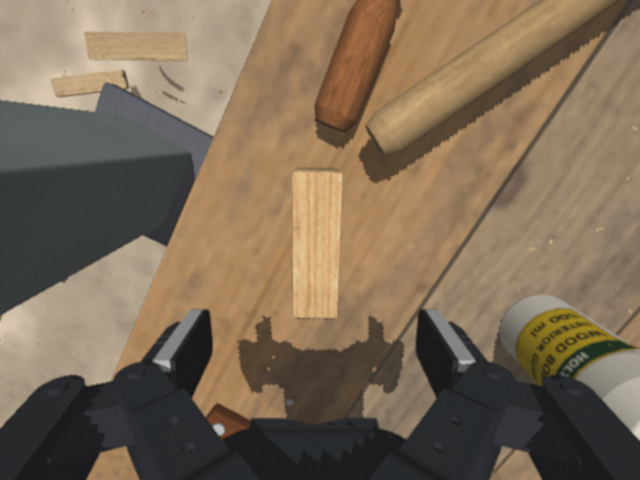

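The block is centred at wrist (317,244), close to where I predicted. The handles sit about 30 px or more off its far end.

Run:
```python
from h import *
p=camera_params('wrist')
P=plane(p,[(292.5,170),(342,170),(338.5,318),(295,318)],34);print(P,P.mean(0),*rect(P))
c=P.mean(0);go(c[0],c[1],30,rect(P)[2])
```

```text
[[389.2 287.2  34. ]
 [418.4 302.7  34. ]
 [470.2 205.2  34. ]
 [440.9 189.6  34. ]] [429.7 246.2  34. ] [429.7 246.2] [33.107933044433594, 110.43340301513672] -1.0828483
t 2.0333 pos [428.5 244.8 152.1] yaw 2.059 q6 1.47 F [0.8 0.9 0.6] grip 1.001
turn units 0.006 shift after turn [0.  0.  3.1] before turn [0.  0.  3.1]
```

```bash
python3 -m crank '[[[0,0,0.7],0,0],[[0,0,0.7],0,0],[[0,0,0.7],0,0],[[0,0,0.5],0,0],[[0,0,0.3],0,0],[[0,0,0.15],0,0],[[0,0,0],0,0.3],[[0,0,0],0,0.7],[[0,0,0],0,1],[[0,0,0],0,1],[[0,0,0],0,1],[[0,0,0],0,1]]'
python3 - <<'E'
from h import *
go(495,-3,150,-0.11)
E
```

```text
t: 3.03
eef_pos: [430.0, 246.0, 32.0]
tcp_rot: [3.138, -0.0, 2.061]
force: [-0.4, 0.9, 6.5]
grip_width: 0.385
grip_force: 60.7
t 3.0333 pos [430. 246.  32.] yaw 2.061 q6 1.47 F [-0.4  0.9  6.5] grip 0.385
turn units -9.268 shift after turn [-2.3 -6.  -3. ] before turn [-6.3 -1.5 -3. ]
```

```bash
python3 -m crank '[[[0,0,-0.5],0,1],[[0,0,-0.5],0,1],[[0,0,-0.5],-0.927,1],[[0,0,-0.5],-0.927,1],[[0,0,-0.5],-0.927,1],[[0,0,0],-0.927,1],[[0,0,0],-0.927,1],[[0,0,0],-0.927,1],[[0,0,0],-0.927,1],[[0,0,0],-0.927,1],[[0,0,0],-0.927,1],[[0,0,0],-0.927,1],[[-0.38,-1,0],0,1],[[-0.38,-1,0],0,1],[[-0.38,-1,0],0,1],[[-0.38,-1,0],0,1],[[-0.38,-1,0],0,1],[[-0.38,-1,0],0,1],[[0,0,0],0,1],[[0,0,0],0,1]]'
python3 - <<'E'
from h import *
go(495,-3,45,-0.11)
p=camera_params('wrist');f=grab_frame('wrist');cv2.imwrite('pics/w2.png',f[...,::-1])
E
```

```text
t: 4.7
eef_pos: [492.1, 1.1, 130.8]
tcp_rot: [3.141, 0.001, 3.027]
force: [0.4, 0.8, -0.5]
grip_width: 0.383
grip_force: 60.1
t 4.7 pos [492.1   1.1 130.8] yaw 3.027 q6 -0.01 F [ 0.4  0.8 -0.5] grip 0.383
turn units -0.045 shift after turn [-0.1 -0.1  2.1] before turn [-0.1 -0.1  2.1]
```

View pics/w2.png

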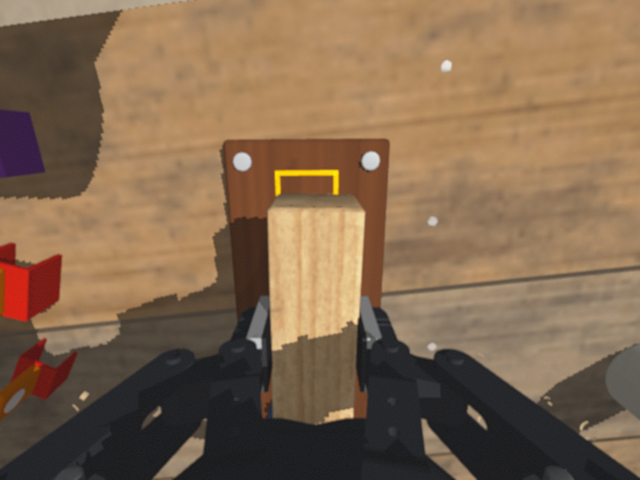

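The near end of the yellow outline spans wrist (275..339, 171). The block's near top edge spans (269..364, 209), and its lower edge is at about (277..357, 196).

Run:
```python
from h import *
p=camera_params('wrist');s=observe();q=np.array(s['eef_pos']);w=s['tcp_rot'][2];print(q,w)
im=cv2.imread('pics/w2.png')[...,::-1].copy()
c=blobs(im,(20,140,120),(34,255,255),(260,160,350,196),4);c=np.vstack(c)[:,0];print(c.min(0),c.max(0))
r=np.array([[np.cos(w),np.sin(w)],[np.sin(w),-np.cos(w)]]) # world->tool xy
for n,uv,z in(('yel',[(275,170),(339,170),(275,193),(339,193)],14),('yel edge far',[(283,176),(331,176)],14),('blk top',[(269,209),(364,209)],q[2]+2),('blk bot',[(277,196.5),(357,196.5)],q[2]-32),('bolts',[(242.5,161.5),(371,160.5)],16)):
    P=plane(p,uv,z);print(n,P,'mean tool xy',(P[:,:2]-q[:2]).dot(r.T).mean(0),'dir',np.arctan2(*(P[1]-P[0])[1::-1]))
```

```text
[491.3   2.6 130.6] 3.029499641699941
[274 169] [338 195]
yel [[432.6 -16.6  14. ]
 [437.3  25.6  14. ]
 [447.7 -18.8  14. ]
 [452.5  24.2  14. ]] mean tool xy [48.6 -4.4] dir 1.4581994223527284
yel edge far [[437.1 -11.8  14. ]
 [440.7  20.   14. ]] mean tool xy [52.3 -4.4] dir 1.4581808991263894
blk top [[436.9  -6.8 132.6]
 [440.5  25.6 132.6]] mean tool xy [53.   0.9] dir 1.4580756244657356
blk bot [[437.9  -7.5  98.6]
 [441.8  27.2  98.6]] mean tool xy [52.   1.4] dir 1.4581161927403326
bolts [[424.7 -36.6  16. ]
 [433.5  46.8  16. ]] mean tool xy [62.1 -4.5] dir 1.4657976972316846
```

```bash
python3 -m crank '[[[-0.05,-0.137,0.4],0,1],[[0,0,0.5],0,1],[[0,0,0.5],0,1],[[0,0,0.4],0,1],[[0,0,0],0,1],[[0,0,0],0,1],[[0,0,0],0,1]]'
python3 - <<'E'
from h import *
go(495,-3,45,-0.11)
p=camera_params('wrist');f=grab_frame('wrist');cv2.imwrite('pics/w3.png',f[...,::-1])
cv2.imwrite('pics/w3c.png',cv2.resize(f[110:320,200:440],None,fx=2.5,fy=2.5)[...,::-1])
E
```

```text
t: 5.33
eef_pos: [493.0, -1.4, 59.3]
tcp_rot: [3.141, 0.001, 3.033]
force: [-0.0, -0.4, -0.6]
grip_width: 0.389
grip_force: 60.1
t 5.3333 pos [493.   -1.4  59.3] yaw 3.033 q6 -0.02 F [-0.  -0.4 -0.6] grip 0.389
turn units 0.018 shift after turn [-0.1 -0.   0.4] before turn [-0.1 -0.   0.4]
```

View pics/w3c.png

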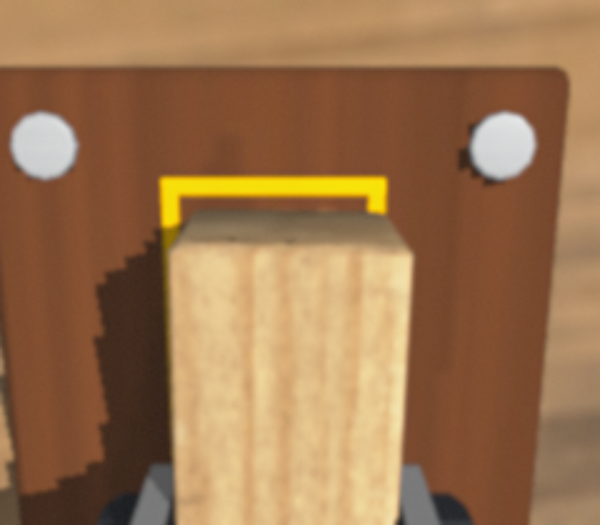

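In the crop, the outline's inner edges are at x 181/368 and y 196. The block's top edge runs (171,252)-(411,250) and its lower edge about (192,212)-(388,212).

Run:
```python
from h import *
p=camera_params('wrist');s=observe();q=np.array(s['eef_pos']);w=s['tcp_rot'][2];print(q,w)
r=np.array([[np.cos(w),np.sin(w)],[np.sin(w),-np.cos(w)]])
C=lambda l:np.array(l)/2.5+[200,110]-.3
z=59.3
for n,uv,h in(('inner',[(181,196),(368,196)],14),('outer',[(160,178),(387,178)],14),('blk top',[(171,252),(411,250)],z+2),('blk bot',[(192,212),(388,212)],z-32),('bolts',[(44,146),(503,146)],16)):
    P=plane(p,C(uv),h);t=(P[:,:2]-q[:2]).dot(r.T);print(n,t,t.mean(0))
```

```text
[493.6  -1.7  59.7] 3.0331254745348604
inner [[ 53.7 -19.7]
 [ 53.7  15.6]] [53.7 -2. ]
outer [[ 57.1 -23.5]
 [ 57.   19.1]] [57.1 -2.2]
blk top [[ 52.5 -15.7]
 [ 52.7  17.3]] [52.6  0.8]
blk bot [[ 52.7 -16.3]
 [ 52.7  17.9]] [52.7  0.8]
bolts [[ 63.1 -44.2]
 [ 63.1  40. ]] [63.1 -2.1]
```

```bash
python3 -m crank '[[[-0.03,-0.085,0.1],0,1],[[0,0,0.2],0,1],[[0,0,0],0,1],[[0,0,0],0,1],[[0,0,0],0,1],[[0,0,0],0,1]]'
cat > m.py <<'E'
from h import *
import sys
zb=float(sys.argv[1])  # block bottom z
p=camera_params('wrist');s=observe();q=np.array(s['eef_pos']);w=s['tcp_rot'][2]
f=grab_frame('wrist');cv2.imwrite(sys.argv[2],f[...,::-1]);h=cv2.cvtColor(f,cv2.COLOR_RGB2HSV)
r=np.array([[np.cos(w),np.sin(w)],[np.sin(w),-np.cos(w)]])
y=cv2.inRange(h,np.array((22,150,130)),np.array((34,255,255)))
y[:150]=0;y[260:]=0;y[:,:230]=0;y[:,420:]=0
R,Cc=np.where(y>0);r0=R.min();c0,c1=Cc[R<r0+6].min(),Cc[R<r0+6].max()
mid=(c0+c1)//2;col=np.where(y[:,mid])[0];print('yel rows',col,'cols',c0,c1,'left stroke',np.where(y[r0+9])[0])
b=(h[...,1]<140)&(h[...,2]>110)
for rr in(212,220,230,240):
    k=np.where(b[rr,240:410])[0]+240;print(rr,k.min() if len(k) else None,k.max() if len(k) else None,end='; ')
print()
colb=np.where(b[180:260,mid])[0]+180;print('block first rows',colb[:5],h[col.max()+1:col.max()+30,mid,1],h[col.max()+1:col.max()+30,mid,2])
P=plane(p,[(c0,r0),(c1+1,r0)],14);t=(P[:,:2]-q[:2]).dot(r.T);print('outline outer near',t,t.mean(0))
k=np.where(b[225,240:410])[0]+240;P=plane(p,[(k.min(),225),(k.max()+1,225)],zb+34);t=(P[:,:2]-q[:2]).dot(r.T);print('blk sides',t,t.mean(0))
print('proj err: expected top edge row for tool x 52.6/57')
E
python3 m.py 16 pics/w4.png; python3 -c "
from h import *
go(495,-3,45,-.11)"
```

```text
t: 5.88
eef_pos: [493.3, -5.9, 46.4]
tcp_rot: [3.141, -0.001, 3.032]
force: [0.0, 0.8, -1.4]
grip_width: 0.385
grip_force: 60.1
yel rows [183 184 185 186 187 188 189] cols 269 367 left stroke [271 272 273 274 275 276 277 360 361 362 363 364 365 366]
212 267 364; 220 267 364; 230 267 363; 240 268 362; 
block first rows [194 197 198 199 200] [250 184 155 147 121 104  96  96  96 101  98  99  95  95  99 103 103 108
 108 108 110 106 103  99 100 101 100 100 101] [217 154 130 123 112 103 106 114 119 121 127 132 137 142 147 149 153 166
 185 203 215 219 223 226 227 227 227 225 223]
outline outer near [[ 57.8 -19.4]
 [ 57.7  23.4]] [57.7  2. ]
blk sides [[ 47.8 -16.1]
 [ 47.8  17.2]] [47.8  0.5]
proj err: expected top edge row for tool x 52.6/57
t 5.9333 pos [493.4  -5.9  46.5] yaw 3.032 q6 -0.03 F [ 0.3 -0.1 -1.4] grip 0.384
turn units 0.001 shift after turn [-0.   0.1  0. ] before turn [-0.   0.1  0. ]
```

```bash
python3 -m crank '[[[-0.01,0.037,0],0,1],[[0,0,0],0,1],[[0,0,0],0,1],[[0,0,0],0,1],[[0,0,0],0,1]]'
python3 m.py 15 pics/w5.png; python3 -c "
from h import *
go(495,-3,45,-.11)"
```

```text
t: 6.35
eef_pos: [494.2, -4.4, 46.5]
tcp_rot: [3.141, 0.0, 3.032]
force: [1.0, 0.1, -1.3]
grip_width: 0.383
grip_force: 60.2
yel rows [181 182 183 184 185 186 187 188] cols 266 363 left stroke [267 268 269 270 271 272 273 357 358 359 360 361 362 363]
212 267 365; 220 267 365; 230 267 364; 240 268 364; 
block first rows [194 197 198 199 200] [211 163 157 160 144 117  96  95  96  94  96 101  96 100  99 100 101 103
 107 108 111 114 116 116 113 113 113 113 113] [180 138 133 132 126 113 104 105 112 117 122 126 130 135 141 143 142 143
 167 192 204 206 211 214 218 221 222 223 223]
outline outer near [[ 58.6 -20.7]
 [ 58.6  21.7]] [58.6  0.5]
blk sides [[ 47.6 -16.2]
 [ 47.5  18. ]] [47.5  0.9]
proj err: expected top edge row for tool x 52.6/57
t 6.4 pos [494.2  -4.5  46.5] yaw 3.032 q6 -0.03 F [ 0.4 -0.5 -1.6] grip 0.386
turn units 0.002 shift after turn [-0.  0.  0.] before turn [-0.  0.  0.]
```

```bash
python3 -m crank '[[[0,0,0.03],0,1],[[0,0,0],0,1],[[0,0,0],0,0.4],[[0,0,0],0,0.3],[[0,0,0],0,0.2],[[0,0,0],0,0],[[0,0,0],0,0],[[0,0,-0.3],0,0],[[0,0,-0.6],0,0],[[0,0,-0.8],0,0],[[0,0,-0.8],0,0],[[0,0,-0.8],0,0],[[0,0,0],0,0],[[0,0,0],0,0]]'
python3 - <<'E'
from h import *
p=camera_params('wrist');s=observe();print(s['eef_pos'],s['tcp_rot'],s['force'])
f=grab_frame('wrist');cv2.imwrite('pics/w6.png',f[...,::-1])
t=grab_frame('top');cv2.imwrite('pics/t6.png',t[...,::-1])
h=cv2.cvtColor(f,cv2.COLOR_RGB2HSV)
b=((h[...,1]<140)&(h[...,2]>150)).astype(np.uint8)*255;b[:,:240]=0;b[:,400:]=0;b[:120]=0;b[400:]=0
c=max(cv2.findContours(b,0,1)[0],key=cv2.contourArea);P=plane(p,c[:,0].astype(float),48);print('blk',*rect(P))
y=cv2.inRange(h,np.array((20,140,120)),np.array((34,255,255)));y[:,:240]=0;y[:,400:]=0;y[:120]=0;y[400:]=0
n=np.argwhere(y)[:,::-1].astype(float)
if len(n):P=plane(p,n,14);print('yel',*rect(P),len(n))
E
```

```text
t: 7.57
eef_pos: [496.0, -4.7, 179.4]
tcp_rot: [-3.142, 0.005, 3.032]
force: [0.2, 0.1, -0.9]
grip_width: 0.998
grip_force: 0.0
[496.   -4.7 179.4] [-3.1  0.   3. ] [ 0.2  0.1 -0.9]
blk [494.9  -4.7] [34.14897918701172, 110.96783447265625] -0.12611076
yel [495.1  -3.9] [43.67560958862305, 120.62837982177734] -0.1088329 925
```

View pics/w6.png

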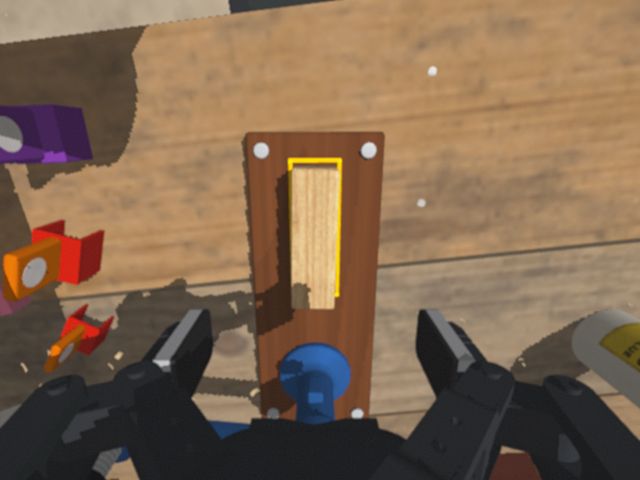

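The block sits inside the outline, left about 0.8 mm of centre, and nearly parallel at wrist (291..339, 166..308). Next is the arm.

```bash
python3 -m crank '[[[0,0,-0.1],-0.971,0],[[0,0,-0.1],-0.971,0],[[0,0,-0.1],-0.971,0],[[0,0,-0.1],-0.971,0],[[0,0,-0.1],-0.971,0],[[0,0,-0.1],-0.971,0.2],[[0,0,-0.1],-0.971,0.4],[[0,0,0],-0.971,0.6],[[0,0,0],-0.971,0.68],[[0,0,0],-0.971,0.68],[[0,0,0],-0.971,0.68],[[0,0,0],-0.971,0.68],[[0,0,0],-0.971,0.68],[[0,0,0],-0.971,0.68]]'
python3 - <<'E'
from h import *
p=camera_params('top')
T=lambda l:np.array(l)/3+[160,165]-.33
print(plane(p,T([(515,89),(450,79),(575,103)]),110),'toolbox',plane(p,[(195,148),(355,157)],0),plane(p,[(195,148),(355,157)],110))
im=cv2.imread('pics/top0.png')[...,::-1].copy();h=cv2.cvtColor(im,cv2.COLOR_RGB2HSV)
m=cv2.inRange(h,np.array((105,120,40)),np.array((125,255,255)))
for c in range(315,352,6):
    k=np.where(m[180:215,c])[0]+180;print(c,k.min(),k.max(),plane(p,[(c,k.min()-.5),(c,k.max()+.5)],110)[:,:2].ravel())
go(615.8,-86.2,114,-1.827)
E
```

```text
t: 8.83
eef_pos: [492.7, -4.3, 203.1]
tcp_rot: [3.137, -0.0, -1.823]
force: [-0.1, -0.4, 0.5]
grip_width: 0.318
grip_force: 0.0
[[ 617.6  -93.8  110. ]
 [ 624.9  -41.9  110. ]
 [ 607.1 -141.7  110. ]] toolbox [[ 761.1  265.2    0. ]
 [ 744.3 -159.8    0. ]] [[ 726.   236.4  110. ]
 [ 710.7 -150.   110. ]]
315 189 194 [631.2 -54.6 616.5 -54.8]
321 190 195 [629.  -69.  614.4 -69.2]
327 192 197 [624.4 -83.4 609.7 -83.5]
333 193 198 [622.2 -97.7 607.6 -97.9]
339 194 199 [ 620.  -112.1  605.4 -112.2]
345 196 201 [ 615.4 -126.5  600.8 -126.6]
351 197 202 [ 613.2 -140.8  598.6 -140.9]
t 8.8333 pos [492.7  -4.3 203.1] yaw -1.823 q6 -1.46 F [-0.1 -0.4  0.5] grip 0.318
turn units 0.039 shift after turn [ 1.2 -3.5  2.2] before turn [ 1.2 -3.5  2.2]
```

```bash
python3 -m crank '[[[0,0,0],-0.36,0.68],[[0.226,-0.581,0],0,0.68],[[0.226,-0.581,0],0,0.68],[[0.226,-0.581,0],0,0.68],[[0.226,-0.581,0],0,0.68],[[0.226,-0.581,0],0,0.68],[[0.226,-0.581,0],0,0.68],[[0,0,0],0,0.68],[[0,0,0],0,0.68]]'
python3 - <<'E'
from h import *
go(617.5,-87,114,-1.785)
p=camera_params('wrist');f=grab_frame('wrist');h=cv2.cvtColor(f,cv2.COLOR_RGB2HSV);cv2.imwrite('pics/w7.png',f[...,::-1])
s=observe();q=s['eef_pos'];w=s['tcp_rot'][2]
print('bar ends proj',proj(p,[[617.5,-87,110],[613,-107,110],[609,-126,110]]))
m=cv2.inRange(h,np.array((105,120,40)),np.array((125,255,255)))
for r in range(150,330,15):
    k=np.where(m[r,200:440])[0]+200
    if len(k):
        P=plane(p,[(k.min(),r),(k.max()+1,r)],110);print(r,k.min(),k.max(),P[:,:2].mean(0),np.linalg.norm(P[1]-P[0]))
E
```

```text
t: 9.58
eef_pos: [617.9, -88.2, 202.5]
tcp_rot: [3.137, 0.0, -1.791]
force: [-0.3, 0.0, -0.1]
grip_width: 0.321
grip_force: 0.0
t 9.5833 pos [617.9 -88.2 202.5] yaw -1.791 q6 -1.59 F [-0.3  0.  -0.1] grip 0.321
turn units -0.059 shift after turn [-0.   0.   2.2] before turn [-0.   0.   2.2]
bar ends proj [[313.3 262.7]
 [313.3 232. ]
 [312.9 201.3]]
180 298 321 [ 607.8 -139. ] 14.425289128414333
195 298 321 [ 609.8 -130.2] 14.60933766544511
210 299 321 [ 611.6 -121.1] 14.181780547053826
225 299 321 [ 613.7 -111.8] 14.3674649802225
240 298 322 [ 615.9 -102.3] 15.823997088909065
255 299 321 [618.1 -92.5] 14.753816134039164
270 294 327 [620.1 -82.4] 22.10760280974069
285 280 342 [622.1 -72. ] 41.53081639710634
300 283 345 [622.5 -61. ] 42.11707493852845
315 283 340 [626.6 -50.5] 39.322065961074934
```

```bash
python3 -m crank '[[[0,-0.03,0.6],0,0.68],[[0,0,0.6],0,0.68],[[0,0,0.5],0,0.68],[[0,0,0.3],0,0.68],[[0,0,0.2],0,0.68],[[0,0,0],0,0.68],[[0,0,0],0,0.68]]'
```

```text
t: 10.22
eef_pos: [618.8, -87.4, 117.2]
tcp_rot: [3.14, 0.0, -1.79]
force: [1.2, -0.4, -0.2]
grip_width: 0.321
grip_force: 0.0
```

```bash
python3 -m crank '[[[0,0,0.1],0,0.68],[[-0.01,0.183,0],1,0.68],[[-0.01,0.183,0],1,0.68],[[-0.01,0.183,0],1,0.68],[[-0.01,0.183,0],1,0.68],[[-0.01,0.183,0],1,0.68],[[-0.01,0.183,0],1,0.68],[[0,0,0],0,0.68]]'
python3 - <<'E'
from h import *
go(495+70*.994,-3-70*.11,113,-.11)
E
```

```text
t: 10.88
eef_pos: [582.8, -65.9, 114.5]
tcp_rot: [-3.139, 0.001, -2.42]
force: [0.3, -1.4, 0.2]
grip_width: 0.317
grip_force: 0.5
t 10.8833 pos [582.8 -65.9 114.5] yaw -2.42 q6 -0.94 F [ 0.3 -1.4  0.2] grip 0.317
turn units 7.938 shift after turn [0.6 1.3 0. ] before turn [-0.6  1.3  0. ]
```

```bash
python3 -m crank '[[[-0.01,0.183,0],1,0.68],[[-0.01,0.183,0],1,0.68],[[-0.01,0.183,0],1,0.68],[[-0.01,0.183,0],1,0.68],[[-0.01,0.183,0],1,0.68],[[-0.01,0.183,0],1,0.68],[[-0.01,0.183,0],1,0.68],[[-0.01,0.183,0],1,0.68],[[0,0.05,0],0,0.68],[[0,0,0],0,0.68]]'
python3 - <<'E'
from h import *
go(495+70*.994,-3-70*.11,113,-.11)
print(observe()['joint_vel'])
E
```

```text
t: 11.72
eef_pos: [565.9, -10.0, 114.1]
tcp_rot: [-3.14, 0.001, 3.031]
force: [-1.4, -2.8, 1.2]
grip_width: 0.323
grip_force: 1.5
t 11.7167 pos [565.9 -10.  114.1] yaw 3.031 q6 -0.02 F [-1.4 -2.8  1.2] grip 0.323
turn units -0.006 shift after turn [ 0. -0.  0.] before turn [ 0. -0.  0.]
[-0.  0. -0. -0.  0. -0.]
```

```bash
python3 -m crank '[[[0,0.08,0],0,0.68],[[0,0.06,0],0,0.68],[[0,0,0],0,0.68]]'; python3 -m crank '[[[0,0.06,0],0,0.68],[[0,0,0],0,0.68]]';python3 -m crank '[[[0,0.06,0],0,0.68],[[0,0,0],0,0.68]]'
```

```text
t: 11.97
eef_pos: [566.2, -5.8, 113.8]
tcp_rot: [-3.138, 0.0, 3.029]
force: [-3.3, -6.9, 3.9]
grip_width: 0.32
grip_force: 3.5
t: 12.13
eef_pos: [566.2, -5.6, 113.8]
tcp_rot: [-3.133, -0.0, 3.028]
force: [-4.2, -12.8, 3.4]
grip_width: 0.318
grip_force: 6.7
t: 12.3
eef_pos: [566.3, -5.5, 113.8]
tcp_rot: [-3.128, -0.0, 3.026]
force: [-3.8, -19.1, 2.7]
grip_width: 0.319
grip_force: 9.8
```

```bash
python3 -m crank '[[[0,-0.26,0],0,0.66],[[0,0,0],0,0.6],[[0,0,-0.4],0,0.6],[[0,0,-0.8],0,0.5],[[0,0,-0.8],0,0],[[0,0,-0.8],0,0],[[0.4,0,-0.5],0,0],[[0.4,0,0],0,0],[[0.4,0,0],0,0],[[0.2,0,0],0,0],[[0,0,0],0,0],[[0,0,0],0,0]]'
python3 - <<'E'
from h import *
p=camera_params('wrist');s=observe();q=np.array(s['eef_pos']);w=s['tcp_rot'][2];print(q,s['tcp_rot'],s['force'],s['q'][5])
f=grab_frame('wrist');cv2.imwrite('pics/w8.png',f[...,::-1])
h=cv2.cvtColor(f,cv2.COLOR_RGB2HSV)
m=cv2.inRange(h,np.array((0,150,80)),np.array((7,255,255)))|cv2.inRange(h,np.array((173,150,80)),np.array((180,255,255)))
m[:,:230]=0;m[:,410:]=0
cs=sorted(cv2.findContours(m,0,1)[0],key=cv2.contourArea,reverse=True)[:2]
for c in cs:
    print(c[:,0].min(0),c[:,0].max(0),cv2.contourArea(c),*rect(plane(p,c[:,0].astype(float),167)))
print('screw proj',proj(p,[[495.2,-3.5,167],[495.2,-3.5,112]]))
E
```

```text
t: 13.3
eef_pos: [510.3, -2.8, 245.2]
tcp_rot: [3.141, 0.0, 3.028]
force: [0.5, 0.3, -0.2]
grip_width: 1.0
grip_force: 0.0
[510.3  -2.8 245.2] [3.1 0.  3. ] [ 0.5  0.3 -0.2] -0.016598426656360275
[271 219] [347 266] 2014.5 [492.7  -4.2] [18.486705780029297, 45.995853424072266] -1.3653699
screw proj [[309.5 246.5]
 [310.2 224.7]]
```

View pics/w8.png

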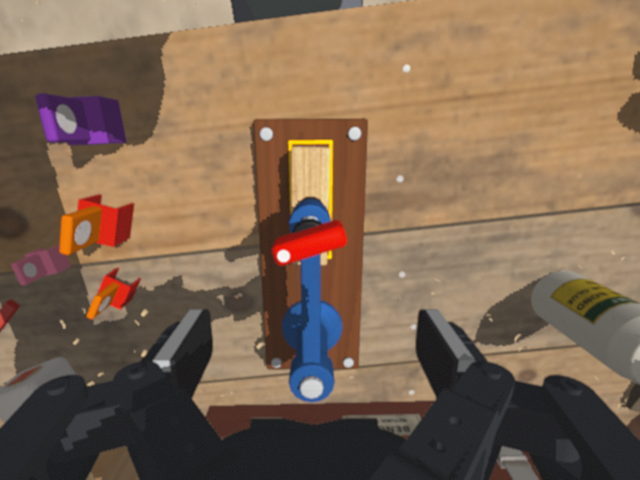

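The knob bar is centred at wrist (309,243), yaw about -1.365. In the arm frame that is 1.25 rad clockwise. The arm stands over the block.

```bash
python3 -m crank '[[[0,0,0],-0.95,0],[[0,0,0],-0.95,0],[[0,0,0],-0.95,0],[[0,0,0],-0.95,0],[[0,0,0],-0.95,0],[[0,0,0],-0.95,0],[[0,0,0],-0.95,0],[[0,0,0],-0.95,0],[[0,0,0],-0.95,0],[[0,0,0],-0.95,0],[[0,0,0],-0.95,0],[[0,0,0],-0.95,0],[[0,0,0],-0.95,0.2],[[0,0,0],-0.95,0.4],[[0,0,0],-0.95,0.5],[[0,0,0],-0.95,0.5],[[0,0,0],-0.95,0.5],[[0,0,0],-0.95,0.5],[[0,0,0],-0.95,0.5]]'
python3 -m crank '[[[0,0,0],0,0.5],[[0,0,0],0,0.5]]'
python3 - <<'E'
from h import *
s=observe();q=np.array(s['eef_pos']);print(s['ft_torque'],s['effort'])
p=camera_params('wrist');f=grab_frame('wrist');cv2.imwrite('pics/w9.png',f[...,::-1])
h=cv2.cvtColor(f,cv2.COLOR_RGB2HSV)
m=cv2.inRange(h,np.array((0,150,80)),np.array((7,255,255)))|cv2.inRange(h,np.array((173,150,80)),np.array((180,255,255)))
m[:,:250]=0;m[:,380:]=0
c=max(cv2.findContours(m,0,1)[0],key=cv2.contourArea);P=plane(p,c[:,0].astype(float),167)
print(c[:,0].min(0),c[:,0].max(0),*rect(P))
go(494.8,-3.5,170,-1.365)
E
```

```text
t: 14.93
eef_pos: [511.0, -3.1, 244.8]
tcp_rot: [-3.142, 0.001, -1.361]
force: [-0.1, 0.2, -0.3]
grip_width: 0.501
grip_force: 0.0
t: 15.1
eef_pos: [510.7, -3.2, 244.9]
tcp_rot: [3.142, 0.0, -1.368]
force: [0.4, 0.5, -0.0]
grip_width: 0.497
grip_force: 0.0
[ 0. -0. -0.] [  0.  -39.7  26.7   0.    0.   -0.1]
[325 229] [349 305] [496.5  -6.5] [14.582422256469727, 49.10142517089844] -1.3590782
t 15.15 pos [510.6  -3.2 245. ] yaw -1.368 q6 -1.9 F [-0.2  0.1  0.2] grip 0.502
turn units -0.031 shift after turn [-0.1  0.4  1.9] before turn [-0.1  0.4  1.9]
```

```bash
python3 -m crank '[[[-0.04,0.37,0],0,0.5],[[0,0,0.5],0,0.5],[[0,0,0.5],0,0.5],[[0,0,0.5],0,0.5],[[0,0,0.375],0,0.5],[[0,0,0],0,0.7],[[0,0,0],0,0.85],[[0,0,0],0,1],[[0,0,0],0,1],[[0,0,0],0,1]]'
python3 - <<'E'
from h import *
np.set_printoptions(precision=3)
s=observe();print(s['ft_torque'],s['effort'],s['tcp_rot'])
E
```

```text
t: 15.98
eef_pos: [495.7, -4.1, 169.8]
tcp_rot: [-3.141, 0.001, -1.366]
force: [5.5, 1.7, -15.3]
grip_width: 0.221
grip_force: 59.0
[ 0.344 -0.976 -0.03 ] [ -0.798 -45.679  27.826   2.14   -0.68   -0.021] [-3.141  0.001 -1.366]
```

```bash
python3 -m crank '[[[0,0,0],0,1],[[0,0,0],0,1],[[0,0,0],0,1]]'
python3 -m crank '[[[0,0,0.06],0,1],[[0,0,0],0,1]]'
python3 - <<'E'
from h import *
f=grab_frame('scene');cv2.imwrite('pics/s9.png',cv2.resize(f[180:300,230:390],None,fx=4.5,fy=4.5,interpolation=cv2.INTER_CUBIC)[...,::-1])
E
```

```text
t: 16.23
eef_pos: [495.7, -4.2, 169.8]
tcp_rot: [-3.141, 0.001, -1.366]
force: [4.6, 2.4, -14.6]
grip_width: 0.219
grip_force: 59.0
t: 16.4
eef_pos: [495.9, -4.2, 169.3]
tcp_rot: [-3.14, 0.001, -1.366]
force: [0.7, 3.2, 0.6]
grip_width: 0.219
grip_force: 62.2
```

View pics/s9.png

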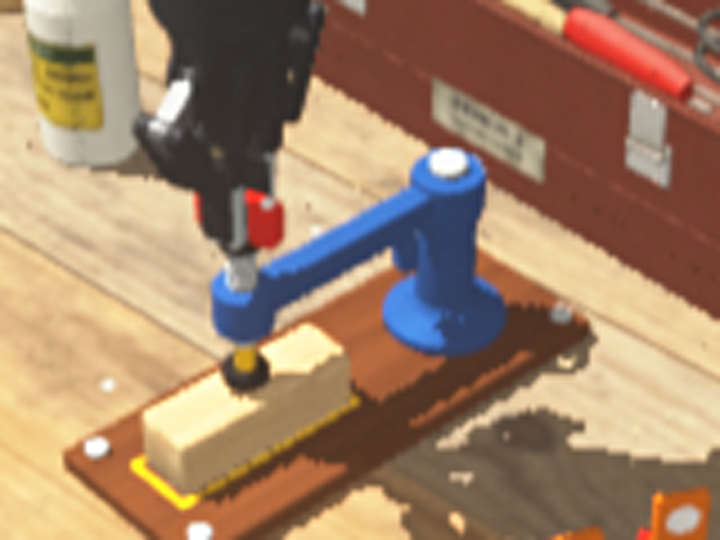

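The gripper holds the red knob bar, the arm is over the block and the foot is just above its top. I now turn clockwise while watching the torque.

```bash
cat > o.py <<'E'
from rig import observe
s=observe();print('yaw %.3f z %.1f Mz %.3f e6 %.3f F'%(s['tcp_rot'][2],s['eef_pos'][2],s['ft_torque'][2],s['effort'][5]),s['force'].round(1),'q6 %.3f w %.3f'%(s['q'][5],s['grip_width']))
E
python3 o.py
python3 -m crank '[[[0,0,0.0125],1,1],[[0,0,0.0125],1,1]]' >/dev/null; python3 o.py
python3 -m crank '[[[0,0,0.0125],1,1],[[0,0,0.0125],1,1]]' >/dev/null; python3 o.py
python3 -m crank '[[[0,0,0.0125],1,1],[[0,0,0.0125],1,1]]' >/dev/null; python3 o.py
python3 -m crank '[[[0,0,0.0125],1,1]]' >/dev/null; python3 o.py
python3 -m crank '[[[0,0,0.0125],1,1]]' >/dev/null; python3 o.py
```

```text
yaw -1.366 z 169.3 Mz -0.046 e6 -0.014 F [1.  3.4 2.4] q6 -1.913 w 0.222
yaw -1.580 z 168.3 Mz 0.129 e6 -0.974 F [-0.9  1.9  1.5] q6 -1.699 w 0.220
yaw -1.790 z 167.3 Mz 0.119 e6 -0.915 F [0.  2.2 1.7] q6 -1.489 w 0.218
yaw -1.999 z 166.3 Mz 0.098 e6 -0.914 F [0.4 2.4 2. ] q6 -1.280 w 0.222
yaw -2.104 z 165.8 Mz 0.137 e6 -0.914 F [0.3 2.7 0.6] q6 -1.175 w 0.215
yaw -2.209 z 165.3 Mz 0.158 e6 -0.914 F [0.3 3.3 1. ] q6 -1.070 w 0.216
```

```bash
python3 -m crank '[[[0,0,0.0063],0.5,1]]' >/dev/null; python3 o.py
python3 -m crank '[[[0,0,0.0063],0.5,1]]' >/dev/null; python3 o.py
python3 -m crank '[[[0,0,0.0063],0.5,1]]' >/dev/null; python3 o.py
python3 -m crank '[[[0,0,0.0063],0.5,1]]' >/dev/null; python3 o.py
python3 -m crank '[[[0,0,0.0063],0.5,1]]' >/dev/null; python3 o.py
python3 -m crank '[[[0,0,0.0063],0.5,1]]' >/dev/null; python3 o.py
python3 -m crank '[[[0,0,0.0063],0.5,1]]' >/dev/null; python3 o.py
python3 -m crank '[[[0,0,0.0063],0.5,1]]' >/dev/null; python3 o.py
```

```text
yaw -2.260 z 165.1 Mz 0.084 e6 -0.070 F [0.  2.9 0.9] q6 -1.019 w 0.226
yaw -2.311 z 164.9 Mz 0.098 e6 -0.371 F [1.  1.6 1.8] q6 -0.968 w 0.215
yaw -2.363 z 164.6 Mz 0.106 e6 -0.398 F [0.8 3.4 0.4] q6 -0.916 w 0.227
yaw -2.415 z 164.4 Mz 0.135 e6 -0.388 F [0.5 2.1 3.3] q6 -0.863 w 0.221
yaw -2.468 z 164.2 Mz 0.137 e6 -0.349 F [0.3 2.2 2.4] q6 -0.811 w 0.217
yaw -2.520 z 164.0 Mz 0.192 e6 -0.352 F [-0.2  2.1  2. ] q6 -0.759 w 0.219
yaw -2.572 z 163.7 Mz 0.223 e6 -0.351 F [1.5 3.1 2.5] q6 -0.706 w 0.215
yaw -2.625 z 163.5 Mz 0.147 e6 -0.350 F [0.6 2.2 1.7] q6 -0.654 w 0.216
```

```bash
python3 -m crank '[[[0,0,0.0063],0.5,1]]' >/dev/null; python3 o.py
python3 -m crank '[[[0,0,0.0063],0.5,1]]' >/dev/null; python3 o.py
python3 -m crank '[[[0,0,0.0063],0.5,1]]' >/dev/null; python3 o.py
python3 -m crank '[[[0,0,0.0063],0.5,1]]' >/dev/null; python3 o.py
python3 -m crank '[[[0,0,0.0063],0.5,1]]' >/dev/null; python3 o.py
python3 -m crank '[[[0,0,0.0063],0.5,1]]' >/dev/null; python3 o.py
python3 -m crank '[[[0,0,0.0063],0.5,1]]' >/dev/null; python3 o.py
python3 -m crank '[[[0,0,0.0063],0.5,1]]' >/dev/null; python3 o.py
```

```text
yaw -2.677 z 163.2 Mz 0.093 e6 -0.348 F [-0.   2.7  1.6] q6 -0.602 w 0.217
yaw -2.730 z 163.0 Mz 0.202 e6 -0.347 F [0.2 2.  2.3] q6 -0.549 w 0.221
yaw -2.782 z 162.7 Mz 0.182 e6 -0.346 F [0.8 2.  1.7] q6 -0.497 w 0.218
yaw -2.834 z 162.5 Mz 0.144 e6 -0.345 F [-0.1  1.7  1.7] q6 -0.445 w 0.222
yaw -2.887 z 162.2 Mz 0.194 e6 -0.344 F [1.1 1.6 1.4] q6 -0.392 w 0.217
yaw -2.939 z 162.0 Mz 0.207 e6 -0.343 F [0.6 2.4 2. ] q6 -0.340 w 0.217
yaw -2.991 z 161.8 Mz 0.126 e6 -0.342 F [0.1 2.3 1.2] q6 -0.287 w 0.215
yaw -3.044 z 161.5 Mz 0.179 e6 -0.340 F [0.4 2.3 2. ] q6 -0.235 w 0.217
```

```bash
python3 -m crank '[[[0,0,0.012],0.95,1],[[0,0,0.012],0.95,1],[[0,0,0.012],0.95,1],[[0,0,0.012],0.95,1],[[0,0,0.012],0.95,1],[[0,0,0.012],0.95,1],[[0,0,0.012],0.95,1],[[0,0,0.012],0.95,1],[[0,0,0.012],0.95,1],[[0,0,0.012],0.95,1]]'; python3 o.py
python3 -m crank '[[[0,0,0],0,1],[[0,0,0],0,1]]' >/dev/null; python3 o.py
```

```text
t: 19.28
eef_pos: [496.3, -4.8, 156.8]
tcp_rot: [3.14, 0.002, 2.242]
force: [-0.6, -0.1, 2.0]
grip_width: 0.219
grip_force: 62.5
yaw 2.242 z 156.8 Mz 0.239 e6 -0.784 F [-0.6 -0.1  2. ] q6 0.762 w 0.219
yaw 2.249 z 156.6 Mz 0.018 e6 0.051 F [-0.4 -0.6  6.4] q6 0.755 w 0.216
```

```bash
python3 -m crank '[[[0,0,0],0,0.6],[[0,0,0],0,0.3],[[0,0,0],0,0],[[0,0,0],0,0],[[0,0,-0.3],0,0],[[0,0,-0.6],0,0],[[0,0,-0.8],0,0],[[0,0,-0.6],-0.95,0],[[0,0,0],-0.95,0],[[0,0,0],-0.95,0],[[0,0,0],-0.95,0],[[0,0,0],-0.95,0],[[-0.3,-0.81,0],0,0],[[-0.3,-0.81,0],0,0],[[-0.3,-0.81,0],0,0],[[-0.3,-0.81,0],0,0],[[-0.3,-0.81,0],0,0],[[-0.3,-0.81,0],0,0],[[0,0,0],0,0],[[0,0,0],0,0]]'
cat > sad.py <<'E'
from h import *
import sys
p=camera_params('wrist');s=observe();q=np.array(s['eef_pos']);w=s['tcp_rot'][2]
f=grab_frame('wrist');cv2.imwrite(sys.argv[1],f[...,::-1]);h=cv2.cvtColor(f,cv2.COLOR_RGB2HSV)
print('expected px',proj(p,[[487,-212,79],[487,-212,34]]))
for n,lo,hi,z in(('orange',(8,170,100),(18,255,255),79),('red',(0,150,60),(7,255,255),34)):
    for c in sorted(cv2.findContours(cv2.inRange(h,np.array(lo),np.array(hi)),0,1)[0],key=cv2.contourArea,reverse=True)[:3]:
        if cv2.contourArea(c)>40:
            g=cv2.minAreaRect(c);print(n,c[:,0].min(0),c[:,0].max(0),cv2.contourArea(c),np.array(g[0]),np.array(g[1]),g[2],*rect(plane(p,c[:,0].astype(float),z)))
go(487,-212,200,-.4)
E
python3 sad.py pics/w10.png
```

```text
t: 21.12
eef_pos: [486.0, -213.3, 246.6]
tcp_rot: [3.141, -0.001, 2.741]
force: [0.0, 0.8, -0.5]
grip_width: 0.999
grip_force: 0.0
expected px [[315.8 232.9]
 [315.5 221. ]]
orange [309 206] [321 254] 524.5 [315. 230.] [48. 12.] 90.0 [ 484.8 -211.9] [10.297966003417969, 42.04621124267578] -0.39463645
orange [330 279] [342 316] 266.0 [336.  297.5] [37. 12.] 90.0 [ 549.9 -218.7] [10.820454597473145, 36.5351448059082] -0.38705596
red [593 109] [639 181] 1821.0 [629.7 150.4] [41.3 76.7] 38.1572265625 [538.8  79.5] [42.785762786865234, 60.61606216430664] -0.9194175
red [295 198] [334 243] 1043.5 [314.5 220.5] [45. 39.] 90.0 [ 486.7 -213. ] [38.02431106567383, 44.683380126953125] -0.3836856
red [193 326] [236 405] 668.0 [213.6 365.3] [ 9.4 85. ] 26.56505012512207 [ 595.3 -381.9] [10.66616439819336, 111.69998168945312] -0.8706595
t 21.1667 pos [ 486.  -212.   246.6] yaw 2.743 q6 -0.13 F [-0.8  0.5 -1.3] grip 1.0
turn units 0.014 shift after turn [-0.   0.   1.2] before turn [-0.   0.   1.2]
```

```bash
python3 -m crank '[[[0,0,0.8],0,0.3],[[0,0,0.8],0,0.5],[[0,0,0.8],0,0.5],[[0,0,0.8],0,0.5],[[0,0,0.6],0,0.5],[[0,0,0.4],0,0.5],[[0,0,0.3],0,0.5],[[0,0,0.09],0,0.5],[[0,0,0],0,0.7],[[0,0,0],0,0.9],[[0,0,0],0,1],[[0,0,0],0,1],[[0,0,0],0,1],[[0,0,0],0,1]]'; python3 o.py
```

```text
t: 22.33
eef_pos: [487.1, -211.9, 64.4]
tcp_rot: [3.141, 0.002, 2.744]
force: [-0.3, 0.2, 4.4]
grip_width: 0.11
grip_force: 62.0
yaw 2.744 z 64.4 Mz -0.010 e6 0.012 F [-0.3  0.2  4.4] q6 -0.133 w 0.110
```

```bash
python3 -m crank '[[[0,0,-0.3],0,1],[[0,0,-0.6],0,1],[[0,0,-0.8],0,1],[[0,0,-0.8],0,1],[[0,0,-0.8],-0.91,1],[[0,0,-0.8],-0.91,1],[[0,0,-0.4],-0.91,1],[[-0.228,0.868,0],0,1],[[-0.228,0.868,0],0,1],[[-0.228,0.868,0],0,1],[[-0.228,0.868,0],0,1],[[-0.228,0.868,0],0,1],[[-0.228,0.868,0],0,1],[[0,0,0],0,1],[[0,0,0],0,1],[[0,0,0],0,1]]'; python3 o.py
cat > bar.py <<'E'
from h import *
import sys
p=camera_params('wrist');s=observe();q=np.array(s['eef_pos']);w=s['tcp_rot'][2]
f=grab_frame('wrist');cv2.imwrite(sys.argv[1],f[...,::-1]);h=cv2.cvtColor(f,cv2.COLOR_RGB2HSV)
r=np.array([[np.cos(w),np.sin(w)],[np.sin(w),-np.cos(w)]])
m=cv2.inRange(h,np.array((105,120,40)),np.array((125,255,255)))
ro=cv2.inRange(h,np.array((0,150,60)),np.array((18,255,255)))
for rr in range(60,400,10):
    k=np.where(m[rr,230:410])[0]+230;j=np.where(ro[rr,200:440])[0]+200
    if len(k)>4 or len(j)>4:
        t=None
        if len(k)>4:P=plane(p,[(k.min(),rr),(k.max()+1,rr)],110);t=((P[:,:2]-q[:2])@r.T).ravel()
        print(rr,'blue',(k.min(),k.max(),len(k)) if len(k) else '',t,'red',(j.min(),j.max(),len(j)) if len(j) else '')
print('exp barmid',proj(p,[[564.5,-11,110]]));go(564.5,-11,145,3.03)
E
python3 bar.py pics/w11.png
```

```text
t: 23.67
eef_pos: [563.7, -11.0, 243.3]
tcp_rot: [-3.141, -0.001, 3.03]
force: [-0.7, 0.1, -1.1]
grip_width: 0.11
grip_force: 61.2
yaw 3.030 z 243.3 Mz 0.002 e6 0.002 F [-0.7  0.1 -1.1] q6 -0.021 w 0.110
60 blue  None red (np.int64(254), np.int64(372), 119)
70 blue  None red (np.int64(254), np.int64(371), 85)
80 blue  None red (np.int64(255), np.int64(371), 69)
90 blue  None red (np.int64(255), np.int64(370), 68)
100 blue  None red (np.int64(256), np.int64(370), 58)
110 blue  None red (np.int64(256), np.int64(370), 58)
120 blue  None red (np.int64(257), np.int64(369), 67)
130 blue (np.int64(303), np.int64(315), 13) [81.8 -7.4 81.8  1.5] red (np.int64(257), np.int64(369), 58)
140 blue (np.int64(294), np.int64(298), 5) [ 75.3 -13.7  75.3 -10.3] red (np.int64(258), np.int64(368), 87)
150 blue (np.int64(291), np.int64(333), 5) [ 68.6 -15.9  68.6  14.1] red (np.int64(258), np.int64(368), 89)
160 blue (np.int64(328), np.int64(330), 3) None red (np.int64(259), np.int64(368), 80)
170 blue (np.int64(315), np.int64(322), 8) [54.9  0.8 54.9  6.5] red (np.int64(280), np.int64(367), 63)
180 blue 
[... 1132 characters left out ...]
73), np.int64(362), 60)
310 blue  None red (np.int64(301), np.int64(361), 31)
320 blue  None red (np.int64(300), np.int64(328), 29)
330 blue  None red (np.int64(300), np.int64(328), 29)
340 blue  None red (np.int64(301), np.int64(327), 27)
350 blue  None red (np.int64(301), np.int64(327), 27)
360 blue  None red (np.int64(301), np.int64(327), 27)
370 blue  None red (np.int64(301), np.int64(326), 26)
380 blue  None red (np.int64(301), np.int64(326), 26)
390 blue  None red (np.int64(301), np.int64(326), 26)
exp barmid [[314.  245.1]]
t 23.7167 pos [563.5 -11.6 243.3] yaw 3.029 q6 -0.02 F [ 0.2  0.1 -1.7] grip 0.106
turn units -0.008 shift after turn [-0.   0.   2.5] before turn [-0.   0.   2.5]
```

```bash
python3 -m crank '[[[0,0,0.5],0,1],[[0,0,0.6],0,1],[[0,0,0.5],0,1],[[0,0,0],0,1],[[0,0,0],0,1]]'; python3 bar.py pics/w12.png | grep -v "blue  None"
```

```text
t: 24.13
eef_pos: [562.5, -11.9, 178.7]
tcp_rot: [-3.142, -0.003, 3.028]
force: [-0.1, 0.1, -0.1]
grip_width: 0.111
grip_force: 61.2
130 blue (np.int64(299), np.int64(317), 19) [80.5 -7.6 80.5  2.2] red (np.int64(245), np.int64(382), 70)
140 blue (np.int64(289), np.int64(295), 7) [ 75.6 -12.8  75.6  -9.2] red (np.int64(246), np.int64(382), 90)
150 blue (np.int64(285), np.int64(289), 5) [ 70.6 -15.   70.6 -12.4] red (np.int64(246), np.int64(382), 111)
160 blue (np.int64(285), np.int64(342), 7) [ 65.6 -15.1  65.6  15.4] red (np.int64(247), np.int64(381), 111)
170 blue (np.int64(336), np.int64(338), 3) None red (np.int64(248), np.int64(381), 101)
180 blue (np.int64(327), np.int64(329), 3) None red (np.int64(271), np.int64(380), 88)
190 blue (np.int64(311), np.int64(327), 17) [49.9 -1.5 49.8  7.7] red (np.int64(267), np.int64(379), 78)
200 blue (np.int64(302), np.int64(327), 26) [44.4 -6.4 44.4  7.7] red (np.int64(274), np.int64(379), 64)
210 blue (np.int64(302), np.int64(327), 26) [38.9 -6.4 38.9  7.8] red (np.int64(341), np.int64(378), 38)
220 blue (np.int64(301), np.int64(327), 27) [33.3 -7.  33.3  7.9] red (np.int64(251), np.int64(378), 42)
230 blue (np.int64(301), np.int64(327), 27) [27.6 -7.1 27.6  7.9] red (np.int64(252), np.int64(377), 47)
240 blue (np.int64(302), np.int64(327), 26) [21.8 -6.6 21.8  8. ] red (np.int64(253), np.int64(377), 67)
250 blue (np.int64(302), np.int64(327), 26) [15.9 -6.7 15.9  8.1] red (np.int64(253), np.int64(376), 72)
260 blue (np.int64(302), np.int64(326), 25) [ 9.9 -6.7  9.9  7.6] red (np.int64(253), np.int64(376), 75)
390 blue (np.int64(298), np.int64(298), 1) None red (np.int64(301), np.int64(325), 25)
exp barmid [[315.7 279.3]]
t 24.1833 pos [563.7 -11.9 180.1] yaw 3.028 q6 -0.02 F [-0.7  1.4 -0.7] grip 0.106
turn units -0.016 shift after turn [-0.   0.   0.9] before turn [-0.   0.   0.9]
```

```bash
python3 -m crank '[[[0,0.015,0.2],0,1],[[0,0,0.25],0,1],[[0,0,0.25],0,1],[[0,0,0.08],0,1],[[0,0,0],0,1],[[0,0,0],0,1]]'; python3 -m crank '[[[0,0,0.04],0,1],[[0,0,0],0,1]]'
```

```text
t: 24.68
eef_pos: [563.7, -10.0, 147.9]
tcp_rot: [3.142, -0.001, 3.03]
force: [-0.7, 0.2, -1.8]
grip_width: 0.11
grip_force: 61.2
t: 24.85
eef_pos: [564.3, -10.1, 146.8]
tcp_rot: [3.141, 0.001, 3.03]
force: [0.9, 0.2, -1.5]
grip_width: 0.106
grip_force: 61.2
```

```bash
python3 -m crank '[[[0,0,0.03],0,1],[[0,0,0],0,1]]'; python3 -m crank '[[[0,0,0.03],0,1],[[0,0,0],0,1]]'
```

```text
t: 25.02
eef_pos: [564.1, -10.1, 145.5]
tcp_rot: [3.141, 0.0, 3.03]
force: [-0.8, -0.1, -1.0]
grip_width: 0.11
grip_force: 61.2
t: 25.18
eef_pos: [564.2, -10.2, 144.4]
tcp_rot: [3.142, 0.001, 3.03]
force: [-0.1, -0.6, -0.9]
grip_width: 0.108
grip_force: 61.4
```

```bash
python3 -m crank '[[[0,0,0.025],0,1],[[0,0,0],0,1]]'; python3 -m crank '[[[0,0,0.025],0,1],[[0,0,0],0,1]]'
```

```text
t: 25.35
eef_pos: [564.3, -10.2, 144.4]
tcp_rot: [3.142, 0.001, 3.03]
force: [-2.1, 0.2, 5.6]
grip_width: 0.108
grip_force: 62.3
t: 25.52
eef_pos: [564.2, -10.2, 144.3]
tcp_rot: [-3.142, 0.002, 3.03]
force: [-5.4, 0.5, 11.9]
grip_width: 0.11
grip_force: 63.3
```

```bash
python3 -m crank '[[[0,0,-0.04],0,1],[[0,0,0],0,0.8],[[0,0,0],0,0.7],[[0,0,0],0,0.5],[[0,0,0],0,0.3],[[0,0,0],0,0.3],[[0,0,-0.3],0,0.3],[[0,0,-0.6],0,0.3],[[0,0,-0.8],0,0.3],[[0,0,-0.8],0,0.2],[[0,0,-0.5],0,0],[[0,0,0],0,0],[[0,0,0],0,0]]'
python3 - <<'E'
from h import *
p=camera_params('wrist');f=grab_frame('wrist');h=cv2.cvtColor(f,cv2.COLOR_RGB2HSV);cv2.imwrite('pics/w13.png',f[...,::-1])
print(observe()['eef_pos'],observe()['force'],'exp tab top',proj(p,[[564.3,-10.5,159]]))
for n,lo,hi,z in(('orange',(8,170,100),(18,255,255),159),('red',(0,150,60),(7,255,255),114)):
    m=cv2.inRange(h,np.array(lo),np.array(hi))
    for c in sorted(cv2.findContours(m,0,1)[0],key=cv2.contourArea,reverse=True)[:4]:
        if cv2.contourArea(c)>100:print(n,c[:,0].min(0),c[:,0].max(0),cv2.contourArea(c),*rect(plane(p,c[:,0].astype(float),z)))
# block near end & yellow
b=((h[...,1]<140)&(h[...,2]>150)).astype(np.uint8)*255
t=camera_params('scene');g=grab_frame('scene');cv2.imwrite('pics/s13.png',g[...,::-1])
hs=cv2.cvtColor(g,cv2.COLOR_RGB2HSV)
print('scene exp: tab centre, under, block',proj(t,[[564.3,-10.5,137],[564.3,-10.5,110],[495,-4,48]]))
m=cv2.inRange(hs,np.array((8,170,100)),np.array((18,255,255)))
for c in cv2.findContours(m,0,1)[0]:
    if cv2.contourArea(c)>40:print('s orange',c[:,0].min(0),c[:,0].max(0))
m=cv2.inRange(hs,np.array((22,120,70)),np.array((32,255,255)));k=np.argwhere(m[270:300,275:295]);
a=proj(t,[[495,-3.5,48],[495,-3.5,56],[495,-3.5,72]]);print('foot px',a)
x=int(a[0,0]);print([(r,tuple(hs[r,x])) for r in range(int(a[2,1])-6,int(a[0,1])+4)])
E
```

```text
t: 26.6
eef_pos: [565.1, -10.3, 265.1]
tcp_rot: [3.142, 0.003, 3.03]
force: [1.1, 0.6, -0.9]
grip_width: 1.0
grip_force: 0.0
[564.2 -10.2 263.6] [ 0.8  0.2 -0.7] exp tab top [[313.3 253.8]]
orange [306 218] [322 278] 789.5 [560.8  -9.6] [10.734285354614258, 42.742103576660156] -0.10473841
orange [ 90 225] [121 257] 366.5 [ 539.8 -148.8] [12.803586959838867, 29.111717224121094] -0.61927986
red [290 206] [338 261] 1526.0 [563.1  -9.7] [38.80617904663086, 45.57140350341797] -0.13205604
red [281 117] [341 178] 1485.5 [496.5  -4.9] [16.939453125, 54.52320098876953] -0.90675753
red [103 214] [142 253] 551.0 [ 545.1 -164.9] [26.579723358154297, 31.176916122436523] -0.631255
red [  0 248] [ 21 282] 334.5 [ 559.8 -264.9] [9.577127456665039, 36.21361541748047] -0.8550319
scene exp: tab centre, under, block [[306.6 221.4]
 [306.7 230.9]
 [284.3 265.1]]
s orange [374 288] [387 302]
s orange [301 210] [313 231]
s orange [240 148] [249 166]
s orange [232 104] [240 118]
foot px [[284.2 265. ]
 [284.1 262.3]
 [283.9 256.9]]
[(250, (np.uint8(113), np.uint8(113), np.uint8(104))), (251, (np.uint8(113),
[... 174 characters left out ...]
0), np.uint8(102))), (255, (np.uint8(113), np.uint8(100), np.uint8(105))), (256, (np.uint8(116), np.uint8(16), np.uint8(125))), (257, (np.uint8(17), np.uint8(12), np.uint8(143))), (258, (np.uint8(17), np.uint8(12), np.uint8(144))), (259, (np.uint8(13), np.uint8(12), np.uint8(145))), (260, (np.uint8(17), np.uint8(16), np.uint8(146))), (261, (np.uint8(20), np.uint8(113), np.uint8(172))), (262, (np.uint8(21), np.uint8(204), np.uint8(200))), (263, (np.uint8(21), np.uint8(209), np.uint8(184))), (264, (np.uint8(19), np.uint8(143), np.uint8(123))), (265, (np.uint8(12), np.uint8(63), np.uint8(81))), (266, (np.uint8(11), np.uint8(63), np.uint8(65))), (267, (np.uint8(13), np.uint8(93), np.uint8(66)))]
```

```bash
python3 -c "
from rig import *
print(observe()['t'],finish_job())"
```

```text
the job is handed in; nothing more can be done
26.7 None
```

I handed the job in at 26.7 s. The block is on the outline, the arm is at its stop, and the knob is about a quarter turn past first touch. I judged that touch from noisy wrist torque. The saddle hangs upright mid-bar, and I kept clear of the bystanders but took no final picture of them.

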